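# Part the pump cover evenly with a wedge

## Task

Take the orange-handled wedge from its wooden stand and press its blade down into the seam of the pump housing, at one end and then the other by turns, until the blue cover stands at least 6 mm off the aluminium half at both ends. Bring it off straight: never let one end get more than 5 mm ahead of the other, push the cover with nothing but the wedge, and leave the food tub and the grease tin where they are. Finish with the wedge standing back in its stand, blade down and seated on its guard.

Things in the scene. Friction and masses are not known exactly. Their poses are not given: they have to be found in the camera images.
- housing: Pump housing, bolted down: aluminium half on a dark plate 130 x 200 x 8 mm. Origin: middle of the plate's underside, below the shut seam; x square to the seam, from the blue cover (-x side) to the aluminium half (x = 0 to 50 mm, does not give); y along the seam. Both halves 156 mm long, top at z = 90 mm. They touch at x = 0 for |y| < 44 mm; beyond that, at each end, is a pry notch.
- cover: Blue cover half, 40 mm thick, shaft stub out to x = -80 mm of the housing. Sits on two press-fit dowels, one at each notch; about 7 N at an end slides that end towards -x of the housing. It stays where it is left; each end moves by itself, so pushing one end turns the cover about the other. Origin: on the left dowel (y = +60, z = 20 mm of the housing); axes as the housing's when shut.
- notch_left (a point): Middle of the left (+y) pry notch at the housing's top: y = +60, z = 90 mm of the housing, in the plane of the shut seam; does not move. The notch spans y = 44 to 78 mm and is open to the end; 5 mm wide when shut (x = -2.5 to 2.5 mm), clear down to 60 mm below the top. Bevelled mouth: 21 mm wide at the top, narrowing to 5 mm at 8 mm below it.
- notch_right (a point): Middle of the right (-y) pry notch, y = -60 mm of the housing; otherwise the same as the left.
- gap_left (a joint): How far the cover has come off at the left notch (y = +60 mm), m: 0 shut, grows as it opens, stops at 0.020.
- gap_right (a joint): The same at the right notch (y = -60 mm).
- wedge: Wedge tool, loose, 0.25 to 0.5 kg, starts upright in the stand. Origin: middle of the blade's tip; z up the tool. Steel blade 22 mm wide (y), its thickness (x) growing evenly from 2 mm at the tip to 16 mm at z = 60 mm, both faces alike; dark guard 44 x 50 mm (x, y), z = 60 to 68 mm; orange handle 26 x 36 mm (x, y), z = 68 to 118 mm. Grip its 26 mm sides, fingertips just above the guard.
- wedge_edge (a point): Point on the blade's middle line where it is 5 mm thick, 13 mm above the tip; it bears when this is 8 mm below the housing's top (tip 21 mm below). From there an end opens 0.23 mm per mm of depth (tip 36 mm down: about 3 mm; 54 mm: 7 mm), at 5 to 20 N downwards. The aluminium half does not give: let the wedge drift 0.117 mm towards the cover per mm of depth.
- stand: Wooden block that the wedge stands in, fixed, 70 x 84 x 70 mm high; slot 24 x 34 mm (x, y), open at the top, floor at z = 8 mm. Origin: middle of its underside; x and y as the wedge's at the start. With the guard on the block the wedge's tip is at z = 10 mm.
- food_tub: Clear lunch tub with food, 72 x 128 x 50 mm, loose, stands behind the stand; origin under its middle.
- grease_tin: Orange and white flat round tin, 66 mm across, 38 mm high, loose, stands between the stand and the housing; origin under its middle.
Mind the look-alikes: they are no part of the job. There is more than one size of the wedge; the job needs the larger.

How it is judged:
On the way, in this order (a step that is already met when the one before it is completed fails the run):
1. the wedge bears on the cover and has opened one end by more than 1.5 mm (contact force between wedge and cover above 1 N and value of joint any of gap_left, gap_right above 0.0015 m).
2. both ends of the cover are more than 6 mm off (value of joint each of gap_left, gap_right above 0.006 m), for 0.2 s.
At the end, for the whole second after the job is handed in: The cover stands more than 6 mm off at both notches, and the wedge is at rest in its stand, upright within 0.12 rad, its tip within 15 mm of the stand's axis and less than 14 mm above the stand's underside (guard down on the block) (all of step 2 and horizontal distance between wedge and stand below 0.015 m and z of wedge in the frame of stand below 0.014 m and angle between wedge's own z axis and vertical below 0.12 rad and linear speed of wedge below 0.02 m/s); the robot touches nothing.
It fails at once if one end of the cover more than 5 mm ahead of the other (0.0417 rad over 120 mm) (angle between the y axis of cover and the y axis of housing, either way round above 0.0417 rad).
It fails at once if the robot itself pushes on the cover (more than 2 N) (contact force between any of the fingers, the arm and cover above 2 N).
It fails at once if the food tub or the grease tin is moved by more than 20 mm (distance of any of food_tub, grease_tin from where it was at the start of the episode above 0.02 m).
It also fails if it takes over 61 s, if anything falls off the work surface, if the arm or the gripper's body presses on something with over 40 N, if the wrist force passes 120 N, or if a joint passes its speed limit or range.

## Robot

A 6-joint arm with a two-finger parallel gripper is mounted at the origin on a cart in front of the work surface, level with it; the furniture and walls round the work are solid. World frame = base frame: x ahead of the robot, y to its left, z up, the work surface at z = 0. Lengths are in m, angles in rad, forces in N, time in s.
With the tool pointing down it reaches from about 0.35 to 0.975 m from the base axis. Payload 4.9 kg.
Tool frame: the origin (TCP) lies midway between the tips of the shut fingers; the grasp point (between the pads) lies 19 mm behind it; z points along the fingers, y is the line along which they close (so a half turn about z gives the same grasp; the last joint's range is limited). The gripper opens to 85 mm and grips with 20 to 120 N. Pads are 22 mm wide; open, the fingers measure 114 mm over their backs; the gripper's body (76 mm by 85 mm) begins 54 mm behind the grasp point. The pads swing forward as they close: fully open they stand 13 mm farther back than shut.
Start: joints at [-1.383, 0.053, 1.613, -0, 1.476, -0.119], TCP at [0.189, -0.596, 0.231] pointing down, gripper open.
Joint ranges: [-3.01, 3.01], [-1.01, 2.22], [0.06, 2.58], [-1.02, 4.17], [0.09, 2.62], [-3.14, 3.14]. Speed limits (rad/s): [2.57, 2.57, 3.14, 3.14, 3.14, 3.14].

## Interface

Orientations are given as a unit quaternion [w, x, y, z].
In Python, from plant import state, grab_frame, job_done, cut_out, place_of gives the robot as it stands.
- The arm moves only by the tool jog_arm, never from a script. Its argument "motion" is text: rows parted by semicolons, each of 7 numbers parted by spaces: the opening in per cent of the stroke, from 0 (shut) to 100 (fully open), then the shift along the tool's x, y, z as a fraction of full scale, then the turn, a rotation vector about the tool's x, y, z as a fraction of full scale. A call has exactly 5 rows; each row is the pose to reach, as a shift and turn from the pose commanded when the call began, along the tool's axes at that moment; what a row does not reach only later rows make up. Full scale, the value 1, is 50 cm for a shift and 1.5 rad for a turn. A row lasts 1/8 s, in which the tool goes at most 62.5 mm and 10.7 degrees, less where a joint would pass 70% of its speed; a pose out of reach is approached as far as the arm can. A call with a number of a shift or a turn outside -1 to 1 is refused whole. A call with a gripper value outside its range is refused whole. The fingers move at their own pace and stop on an object; the grip force is fixed at half the most. Time passes only in rows, so rows that repeat a pose let the fingers close, or fill a call up. It gives the time, the measured TCP pose, the force, the opening and the grip force at its end, in the units of the state.
- state(): the state, without advancing time (a new reading comes with each control period).
- grab_frame(name): name is "side" or "top" or "wrist"; returns a dict with "color" (400x640x3 uint8, red, green, blue), "range_z" (400x640 float32, m along the optical axis (not along the pixel's ray), 0 where there is no reading), "intrinsics" (3x3 intrinsics, pixels), "world_from_camera" (4x4, takes a point from camera to world coordinates). Camera axes: x right, y up, looking along -z (the intrinsics and any distortion apply to the point x, -y, -z); pixel columns grow to the right and rows downward; lengths in m; the calibration is good to about 2 mm. A picture is of the moment at which its call begins.
- job_done(): hands the job in; it is judged then, once.
Trained networks look in the newest picture that a camera, given by its name, has taken for a name from the list of things; names that differ only in an ending like _2 or _b are one class to them, and where a whole thing is asked for, a point or a joint stands for the part that bears it (a point fixed in the world has none). Each returns a list of dicts, best first, with "p" (0 to 1); they miss things now and then, are a little off and sometimes report something else, mostly with a low value. They report only what shows in the picture. A call takes as long as a camera call. They do not tell look-alikes from the thing itself.
- cut_out(camera, thing): "pixels" (400x640 bool, what is visible of it).
- place_of(camera, thing): "at" ([x, y, z] in m, in world coordinates, good to about 4 mm: a listed point, or the origin of a listed thing).
The state is a dict: "time": time; "joint_pos": joint angles; "joint_vel": joint speeds; "joint_efforts": joint torques, N m; "tool_pos": TCP position; "tool_rot": TCP orientation; "contact_force": force on the tool from outside, world axes, zero at the start; "ft_torque": the same for the moment, N m; "gripper_width": opening from 0.0 (shut) to 1.0 (fully open); "grasp_force": force on a finger pad.
Only numpy, scipy, OpenCV 4.12 (cv2) and the standard library are available. Lean on these libraries where they do the work, as an engineer would, in place of code of your own. Each camera call takes 0.05 s, during which the arm holds its last target. There are 200 camera calls.

## Working session

There is one attempt and no reset: what is moved stays moved. The work goes in short steps, Python scripts to look and compute and a tool call to move; the robot and the scene stay as the last step left them, time stands still between calls to the robot, and variables do not carry over. Pictures are saved under pics/ and viewed, at most 10 in all, crops included, and the job is handed in when it is done.

Besides the shell and the picture viewer there is one more tool, called after "Emit:" by a JSON object that holds its "api" and its "payload". jog_arm: Moves the arm, as the interface text tells. Shift numbers are shares of 50 cm and turn numbers shares of 1.5 rad, none past 1 either way. Its arguments: {"type":"object","properties":{"motion":{"type":"string"}},"required":["motion"]}

```bash
ls; mkdir -p pics
cat > h.py <<'E'
import numpy as np, cv2
from plant import state, grab_frame, job_done, cut_out, place_of
def cloud(f):
    K=f["intrinsics"]; z=f["range_z"].astype(float)
    v,u=np.mgrid[0:z.shape[0],0:z.shape[1]]
    X=(u-K[0,2])/K[0,0]*z; Y=(v-K[1,2])/K[1,1]*z
    P=np.stack([X,-Y,-z,np.ones_like(z)],-1)@f["world_from_camera"].T
    P=P[...,:3]; P[z<=0]=np.nan
    return P
def save(n,img): cv2.imwrite("pics/"+n,img[...,::-1])
E
python3 - <<'E'
from h import *
np.set_printoptions(precision=4,suppress=True)
s=state(); print(s["time"],s["tool_pos"],s["tool_rot"])
ims=[]
for c in ["side","top"]:
    f=grab_frame(c); ims.append(f["color"]); print(c,f["intrinsics"].tolist(),f["world_from_camera"])
    np.savez("/tmp/%s.npz"%c,**f)
    for t in ["housing","cover","notch_left","notch_right","wedge","wedge_edge","stand","food_tub","grease_tin"]:
        print(t,[(round(d["p"],2),np.round(d["at"],3).tolist()) for d in place_of(c,t)])
    save(c+"0.png",f["color"])
print(state()["time"])
E
```

```text
pics
0.0 [ 0.1886 -0.5952  0.2301] [-0.001   0.9883  0.1528 -0.    ]
side [[368.1712272945524, 0.0, 318.33053339059654], [0.0, 368.1712272945524, 202.68990785482336], [0.0, 0.0, 1.0]] [[-0.8309  0.3516 -0.4313  0.1077]
 [-0.5564 -0.5105  0.6557  0.6865]
 [ 0.0104  0.7847  0.6198  0.6154]
 [ 0.      0.      0.      1.    ]]
housing [(0.91, [0.533, 0.321, 0.002])]
cover [(0.91, [0.528, 0.384, 0.02])]
notch_left [(0.75, [0.526, 0.386, 0.094])]
notch_right [(0.85, [0.537, 0.266, 0.09])]
wedge [(0.97, [0.407, 0.383, 0.025])]
wedge_edge [(0.68, [0.399, 0.374, 0.022])]
stand [(0.69, [0.441, -0.097, 0.0])]
food_tub [(0.8, [0.587, -0.08, 0.004])]
grease_tin [(0.61, [0.433, 0.074, -0.003])]
top [[393.80609828901686, 0.0, 321.2294915787616], [0.0, 393.80609828901686, 199.80854542540388], [0.0, 0.0, 1.0]] [[ 0.0113  0.9975 -0.0696  0.4306]
 [-0.9999  0.0122  0.0116  0.1197]
 [ 0.0124  0.0695  0.9975  0.9672]
 [ 0.      0.      0.      1.    ]]
housing [(0.57, [0.528, 0.324, -0.0])]
cover [(0.63, [0.532, 0.386, 0.02])]
notch_left [(0.68, [0.529, 0.386, 0.093])]
notch_right [(0.77, [0.536, 0.266, 0.09])]
wedge [(0.88, [0.409, 0.38, 0.023]), (0.69, [0.448, -0.098, 0.007])]
wedge_edge [(0.84, [0.397, 0.372, 0.022]), (0.39, [0.582, -0.08, 0.004])]
stand [(0.56, [0.446, -0.095, -0.003])]
food_tub [(0.91, [0.589, -0.081, 0.002])]
grease_tin [(0.61, [0.431, 0.073, -0.0]), (0.29, [0.446, -0.097, -0.003])]
1.0
```

View pics/side0.png

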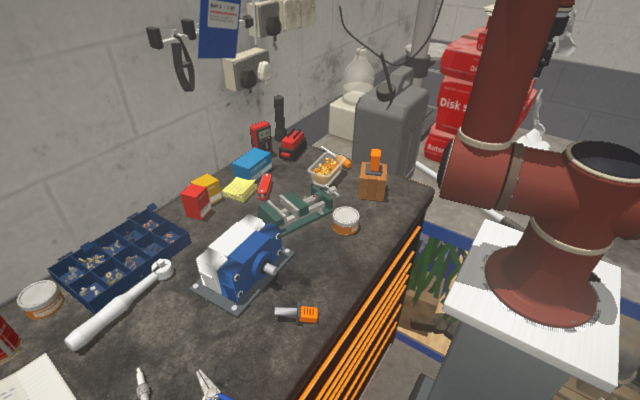

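View pics/top0.png

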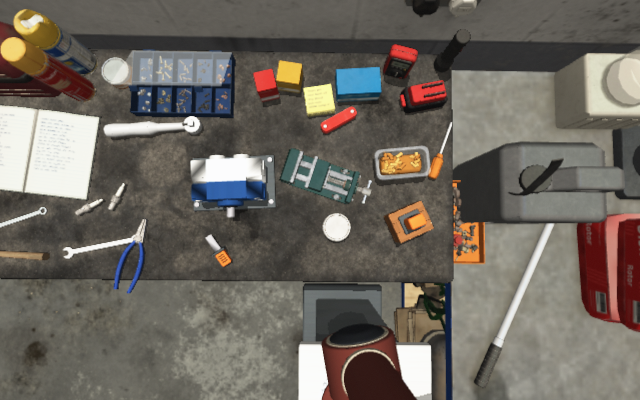

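Two orange-handled wedges show. One lies loose on the bench at top (218,250) / side (298,314). The other stands in the wooden stand at top (413,222) / side (375,165). The description fits the one in the stand, so I'll confirm with a crop and measure it.

Run:
```python
from h import *
np.set_printoptions(precision=4,suppress=True)
f=dict(np.load("/tmp/top.npz")); P=cloud(f); img=f["color"]
g=dict(np.load("/tmp/side.npz")); Q=cloud(g)
a=cv2.resize(img[180:270,360:450],(390,390),interpolation=cv2.INTER_CUBIC); b=cv2.resize(img[210:290,180:260],(390,390),interpolation=cv2.INTER_CUBIC)
save("crop1.png",np.hstack([a,b]))
def rect(P,lo,hi,box,n):
    m=(P[...,2]>lo)&(P[...,2]<hi)&(P[...,0]>box[0])&(P[...,0]<box[1])&(P[...,1]>box[2])&(P[...,1]<box[3])
    p=P[m]; 
    if len(p)<5: print(n,len(p));return
    r=cv2.minAreaRect((p[:,:2]*1000).astype(np.float32)); print(n,len(p),"c",np.round(r[0],1),"sz",np.round(r[1],1),"ang",round(r[2],1),"z",np.median(p[:,2]), "zmax",p[:,2].max())
for n,C in(("top",P),("side",Q)):
    rect(C,.118,.14,(.38,.52,-.17,-.03),n+" handle top")
    rect(C,.06,.074,(.38,.52,-.17,-.03),n+" block top")
    rect(C,.06,.083,(.38,.52,-.17,-.03),n+" block+guard")
    rect(C,.085,.10,(.42,.62,.2,.44),n+" housing top")
    rect(C,.003,.012,(.42,.64,.2,.44),n+" plate")
    rect(C,.01,.06,(.36,.43,.33,.41),n+" small wedge")
    rect(C,.02,.06,(.38,.49,.02,.12),n+" tin")
    rect(C,.02,.07,(.52,.65,-.17,.02),n+" tub")
    rect(C,.01,.12,(.47,.65,.02,.2),n+" vise")
for y in (.26,.32,.38): 
    m=(abs(P[...,1]-y)<.004)&(P[...,0]>.4)&(P[...,0]<.65)&(P[...,2]>.03)
    p=P[m]; i=np.argsort(p[:,0]); print(y,np.round(p[i][::max(1,len(i)//25)][:,[0,2]],3).tolist())
```

```text
top handle top 209 c [446.9 -95.6] sz [26.1 36.3] ang 24.2 z 0.12726192525423674 zmax 0.13108625901242288
top block top 685 c [447.2 -95.9] sz [70.  84.6] ang 24.6 z 0.06987433441632296 zmax 0.07398424553330285
top block+guard 882 c [447.2 -95.9] sz [70.  84.6] ang 24.6 z 0.07037053307191632 zmax 0.08212992716111334
top housing top 2628 c [538.2 323.3] sz [ 90.3 156.7] ang 2.8 z 0.08964122827504806 zmax 0.0954429433428935
top plate 1143 c [530.2 319.8] sz [218.9 239.1] ang 0.2 z 0.007495578986496332 zmax 0.01199470864139529
top small wedge 216 c [384.6 356.9] sz [62.5 32.2] ang 23.3 z 0.02256303476624344 zmax 0.033833537953914194
top tin 610 c [433.   72.1] sz [63.4 63.5] ang 45.7 z 0.03648010977884186 zmax 0.041697426472712906
top tub 1636 c [580.7 -71.3] sz [ 88.6 201. ] ang 11.8 z 0.038849021888409274 zmax 0.054325624052945054
top vise 2135 c [552.6 109.6] sz [187.3  81.9] ang 72.6 z 0.0439984322964414 zmax 0.06314440667495158
side handle top 92 c [443.5 -92. ] sz [23.5 36.1] ang 27.5 z 0.12607089231697813 zmax 0.12918784328221639
side block top 331 c [444.1 -92.3] sz [69.3 86.9] 
[... 1459 characters left out ...]
.09], [0.522, 0.092], [0.527, 0.089], [0.531, 0.09], [0.536, 0.089], [0.54, 0.089], [0.545, 0.089], [0.549, 0.09], [0.554, 0.089], [0.558, 0.09], [0.563, 0.089], [0.57, 0.091], [0.574, 0.089], [0.579, 0.091], [0.594, 0.055]]
0.38 [[0.489, 0.079], [0.49, 0.06], [0.493, 0.09], [0.495, 0.091], [0.497, 0.091], [0.499, 0.088], [0.502, 0.09], [0.506, 0.09], [0.508, 0.09], [0.513, 0.091], [0.515, 0.088], [0.519, 0.09], [0.524, 0.086], [0.527, 0.081], [0.533, 0.073], [0.534, 0.084], [0.536, 0.085], [0.538, 0.086], [0.542, 0.09], [0.544, 0.089], [0.547, 0.088], [0.551, 0.091], [0.553, 0.088], [0.558, 0.089], [0.56, 0.088], [0.565, 0.089], [0.569, 0.091], [0.571, 0.089], [0.576, 0.09], [0.579, 0.087]]
```

View pics/crop1.png

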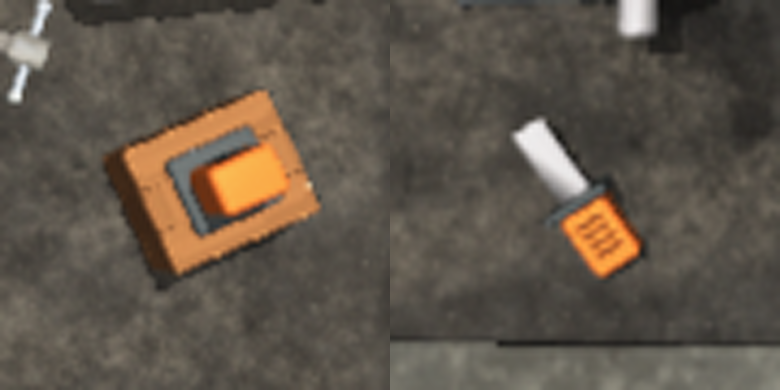

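The picture shows the upright wedge with its block (left crop; handle measures 26 x 36 mm, guard on a 70 x 84 mm block). The lying one (right crop) is a shorter look-alike. The wedge in the stand is the one. I'll check the path there for obstacles.

Run:
```python
from h import *
P=np.vstack([cloud(dict(np.load("/tmp/%s.npz"%c))).reshape(-1,3) for c in("top","side")])
P=P[np.isfinite(P).all(1)]
xs=np.arange(.1,.75,.05); ys=np.arange(-.75,.5,.05)
print("     "+" ".join("%4.0f"%(x*1000) for x in xs))
for y in ys:
    r=[]
    for x in xs:
        m=(abs(P[:,0]-x-.025)<.025)&(abs(P[:,1]-y-.025)<.025); r.append("%4.0f"%(np.percentile(P[m,2],97)*1000) if m.sum()>3 else "   .")
    print("%5.2f"%y," ".join(r))
```

```text
100  150  200  250  300  350  400  450  500  550  600  650  700
-0.75 -161  162 -794    .    .  385  258  258 -147    . -134 -136   -6
-0.70 -161  160  -29  -20  -11  384  258  257 -163    .    . -161   89
-0.65 -161  148   28   28   59  248  244  248    .    .    . -160   47
-0.60 -161  439 -161 -162 -161 -161 -160 -142    .    .    . -161  -15
-0.55 -161  344 -162 -161 -160 -140 -141 -142    .    .    . -161 -160
-0.50 -162 -161 -143 -138 -139 -144  143  183  239  185  179 -161 -161
-0.45 -139 -138 -138 -144 -160 -161  171  184  241  234  180 -161 -161
-0.40 -135 -152 -162 -162 -162 -161  170  184  240  232  179 -161 -161
-0.35 -163 -162 -163 -162  -88  -76  169  184  277  215  179 -161 -161
-0.30 -163 -163 -163 -163  -95  -77  160  181  290  181  172 -161 -162
-0.25 -938 -937 -939 -938    2    2    3    3    3    3    4   15    3
-0.20    2   -8 -938   -2    2    3    3    3    3   26   23   13   65
-0.15    2   -2 -939   -2    2    3  128  128    3   51   52    3   65
-0.10    1   -5 -938   -1    2   47  128  128   48   50   51    3   42
-0.05    2  276  460   -0    2    3   57   66   49   51   51    3   43
 0.00  505  523  496  266    2    3   38   42   46   43    3   22   53
 0.05  296  518  510   -1    2   24   39   39   43   56    3   28   54
 0.10    2  261  270   -1    2    3   37    3   59   60    8   27   29
 0.15    1   -8    .   -1    2    3    2    2   59   60   60    3   13
 0.20 -936 -935    .   -1    2    3    3   66   90   90    8    3   72
 0.25 -934 -936    .   -1    2    2    3   90   92   92    9    3   73
 0.30 -937 -937    .   -1   19   28    3   90   92   92    3   31  130
 0.35 -938 -935    .   -0    3   28   23   90   92   92    3   35  134
 0.40 -935 -937    .   -0    2    2    2   73   87   89    2   38  132
 0.45 -936 -935    .    0    2    2    2    2    2    2    3   36  133
```

```bash
cat >> h.py <<'E'
from scipy.spatial.transform import Rotation as R
def plan(target,yaw):
    "tool-frame shift/turn fractions from the present pose to TCP target, tool down with tool x at yaw (deg)"
    s=state(); q=np.array(s["tool_rot"]); A=R.from_quat(q[[1,2,3,0]])
    B=R.from_euler("z",yaw,degrees=True)*R.from_euler("x",180,degrees=True)
    d=A.inv().apply(np.array(target)-s["tool_pos"])
    w=(A.inv()*B).as_rotvec()
    print("t",round(s["time"],2),"pos",np.round(s["tool_pos"],4),"yaw",round(np.degrees(np.arctan2(*A.as_matrix()[[1,0],0])),2),"tilt",np.round(A.as_matrix()[:,2],4))
    print("shift",np.round(d/.5,4),"turn",np.round(w/1.5,4),"w",round(float(s["gripper_width"]),3),"F",np.round(s["contact_force"],1))
E
python3 -c "
from h import *
plan([.446,-.095,.22],114.5)"
```

```text
t 1.0 pos [ 0.1888 -0.5958  0.2313] yaw 17.58 tilt [ 0.  0. -1.]
shift [ 0.7929 -0.7995  0.0226] turn [ 0.     -0.     -1.1278] w 0.996 F [-0.  -0.4  0.5]
```

Emit:
{"api": "jog_arm", "payload": {"motion": "100 0.08 -0.08 -0.02 0 0 -0.11; 100 0.16 -0.16 -0.04 0 0 -0.22; 100 0.24 -0.24 -0.04 0 0 -0.33; 100 0.32 -0.32 -0.04 0 0 -0.45; 100 0.40 -0.40 -0.04 0 0 -0.56"}}

```text
time: 1.62
tool_pos: [0.3196, -0.3431, 0.2515]
tool_rot: [0.0, 0.839, 0.545, 0.0]
contact_force: [1.3, -0.2, 0.5]
gripper_width: 1.004
grasp_force: 0.0
```

```bash
python3 -c "
from h import *
plan([.446,-.095,.22],114.5)"
```

```text
t 1.62 pos [ 0.3196 -0.3431  0.2515] yaw 65.99 tilt [ 6.e-04 -5.e-04 -1.e+00]
shift [0.5562 0.029  0.0629] turn [ 4.000e-04  3.000e-04 -5.644e-01] w 1.004 F [ 1.3 -0.2  0.5]
```

Emit:
{"api": "jog_arm", "payload": {"motion": "100 0.12 0.005 0 0 0 -0.11; 100 0.24 0.01 0 0 0 -0.23; 100 0.36 0.02 0.02 0 0 -0.34; 100 0.48 0.025 0.04 0 0 -0.46; 100 0.556 0.029 0.06 0 0 -0.565"}}

```text
time: 2.25
tool_pos: [0.4473, -0.095, 0.2214]
tool_rot: [0.0, 0.54, 0.842, 0.0]
contact_force: [0.5, 0.1, 0.4]
gripper_width: 0.998
grasp_force: 0.0
```

Run:
```python
from h import *
np.set_printoptions(precision=4,suppress=True)
plan([.446,-.095,.22],114.5)
f=grab_frame("wrist"); save("wrist1.png",f["color"]); P=cloud(f); print(state()["time"], f["world_from_camera"])
def rect(lo,hi,n):
    m=(P[...,2]>lo)&(P[...,2]<hi)&(np.hypot(P[...,0]-.446,P[...,1]+.095)<.08); p=P[m]
    if len(p)<5: print(n,len(p));return
    r=cv2.minAreaRect((p[:,:2]*1000).astype(np.float32)); print(n,len(p),np.round(r[0],1),np.round(r[1],1),round(r[2],1),np.median(p[:,2]))
rect(.118,.14,"handle"); rect(.06,.074,"block")
plan([.446,-.095,.083],114.5)
```

```text
t 2.25 pos [ 0.4473 -0.095   0.2214] yaw 114.7 tilt [ 0.0011 -0.0002 -1.    ]
shift [ 0.0011 -0.0025  0.0027] turn [0.0006 0.0004 0.0023] w 0.998 F [0.5 0.1 0.4]
2.3 [[ 0.9087 -0.3981 -0.126   0.4151]
 [ 0.4175  0.8669  0.2724 -0.025 ]
 [ 0.0008 -0.3002  0.9539  0.3638]
 [ 0.      0.      0.      1.    ]]
handle 1667 [445.8 -94.5] [25.9 36. ] 25.1 0.1274520165517912
block 4005 [445.9 -94.6] [70.1 84.1] 24.6 0.06980041770663559
t 2.3 pos [ 0.4477 -0.0921  0.2196] yaw 115.03 tilt [-0.0004  0.0038 -1.    ]
shift [-0.0049 -0.0059  0.2732] turn [ 0.0008 -0.0024  0.0062] w 1.001 F [-0.7  1.7 -1.5]
```

View pics/wrist1.png

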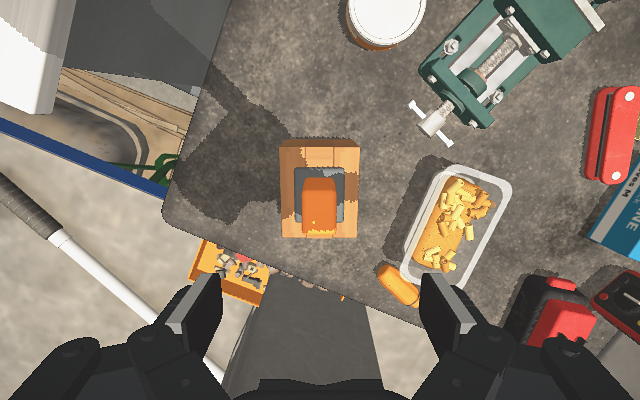

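The wrist view shows the wedge's handle at (319,205), centred between the fingers, with the tub clear to the right. Descending and gripping.

Emit:
{"api": "jog_arm", "payload": {"motion": "100 0 -0.003 0.1 0 0 0; 100 0 -0.003 0.19 0 0 0; 100 0 -0.003 0.25 0 0 0; 100 0 -0.003 0.275 0 0 0; 100 0 -0.003 0.275 0 0 0"}}

```text
time: 2.92
tool_pos: [0.445, -0.098, 0.0836]
tool_rot: [-0.0, 0.543, 0.84, -0.0]
contact_force: [0.8, 0.4, -0.1]
gripper_width: 1.005
grasp_force: 0.0
```

Emit:
{"api": "jog_arm", "payload": {"motion": "20 0 0 0 0 0 0; 20 0 0 0 0 0 0; 20 0 0 0 0 0 0; 20 0 0 0 0 0 0; 15 0 0 0 0 0 0"}}

```text
time: 3.55
tool_pos: [0.446, -0.0982, 0.0848]
tool_rot: [0.001, 0.543, 0.84, 0.0]
contact_force: [0.5, 0.1, 4.5]
gripper_width: 0.297
grasp_force: 60.0
```

Emit:
{"api": "jog_arm", "payload": {"motion": "10 0 0 -0.02 0 0 0; 10 0 0 -0.08 0 0 0; 10 0 0 -0.15 0 0 0; 10 0 0 -0.22 0 0 0; 10 0 0 -0.24 0 0 0"}}

```text
time: 4.18
tool_pos: [0.4459, -0.0982, 0.2058]
tool_rot: [0.002, 0.543, 0.84, 0.0]
contact_force: [0.6, -0.4, -3.5]
gripper_width: 0.297
grasp_force: 59.6
```

Run:
```python
from h import *
np.set_printoptions(precision=4,suppress=True)
# approx left notch; housing origin ~(.5325,.324), yaw 2.8
o=np.array([.5325,.324]); a=np.radians(2.8); n=o+60e-3*np.array([-np.sin(a),np.cos(a)]); print("notchL",n)
plan([n[0],n[1],.204],92.8)
```

```text
notchL [0.5296 0.3839]
t 4.17 pos [ 0.4459 -0.0982  0.2058] yaw 114.26 tilt [ 0.003  -0.0012 -1.    ]
shift [0.8104 0.5488 0.003 ] turn [0.0017 0.0013 0.2498] w 0.297 F [ 0.6 -0.4 -3.5]
```

Emit:
{"api": "jog_arm", "payload": {"motion": "10 0.09 0.06 0 0 0 0.03; 10 0.18 0.12 0 0 0 0.06; 10 0.27 0.18 0 0 0 0.09; 10 0.36 0.24 0 0 0 0.12; 10 0.45 0.30 0 0 0 0.15"}}

```text
time: 4.8
tool_pos: [0.4884, 0.1704, 0.2017]
tool_rot: [-0.001, 0.634, 0.773, -0.001]
contact_force: [0.4, -0.6, -2.7]
gripper_width: 0.297
grasp_force: 59.8
```

```bash
python3 -c "
from h import *
plan([.5296,.3839,.204],92.8)"
```

```text
t 4.8 pos [0.4884 0.1704 0.2017] yaw 101.3 tilt [-3.e-03 -9.e-04 -1.e+00]
shift [ 0.4026  0.1644 -0.0052] turn [-0.0021  0.0003  0.0989] w 0.297 F [ 0.4 -0.6 -2.7]
```

Emit:
{"api": "jog_arm", "payload": {"motion": "10 0.11 0.045 0 0 0 0.03; 10 0.22 0.09 0 0 0 0.06; 10 0.33 0.135 0 0 0 0.099; 10 0.40 0.164 0 0 0 0.099; 10 0.40 0.164 0 0 0 0.099"}}

```text
time: 5.42
tool_pos: [0.5292, 0.3828, 0.2008]
tool_rot: [-0.001, 0.688, 0.726, -0.002]
contact_force: [-0.5, 0.0, -2.7]
gripper_width: 0.297
grasp_force: 60.0
```

Run:
```python
from h import *
np.set_printoptions(precision=4,suppress=True)
for c in("wrist","top","side"):
    f=grab_frame(c); np.savez("/tmp/%s2.npz"%c,**f); save(c+"2.png",f["color"]); P=cloud(f)
    def rect(lo,hi,n,cx,cy,r0):
        m=(P[...,2]>lo)&(P[...,2]<hi)&(np.hypot(P[...,0]-cx,P[...,1]-cy)<r0); p=P[m]
        if len(p)<5: print(n,len(p));return
        r=cv2.minAreaRect((p[:,:2]*1000).astype(np.float32)); print(c,n,len(p),np.round(r[0],1),np.round(r[1],1),round(r[2],1),np.median(p[:,2]))
    rect(.085,.098,"housing",.535,.324,.12); rect(.19,.206,"guard",.53,.384,.05)
    for t in ["notch_left","notch_right","wedge","wedge_edge"]:
        print(t,[(round(d["p"],2),np.round(d["at"],4).tolist()) for d in place_of(c,t)])
plan([.5296,.3839,.204],92.8)
```

```text
wrist housing 4255 [537.  324.8] [ 90.1 156.6] 3.1 0.08967538013215642
wrist guard 3062 [528.3 398.4] [44.1 25.7] 2.8 0.19366498963967116
notch_left [(0.56, [0.533, 0.383, 0.089])]
notch_right []
wedge [(0.95, [0.5289, 0.3867, 0.1217]), (0.55, [0.4058, 0.3784, 0.0252])]
wedge_edge [(0.85, [0.5293, 0.3892, 0.1356]), (0.59, [0.3954, 0.371, 0.0221])]
top housing 2514 [538.4 323.7] [ 90.7 157. ] 3.0 0.08967620337473259
top guard 164 [531.4 364.4] [19.4 42.2] 90.0 0.1955403478466362
notch_left [(0.7, [0.5303, 0.3839, 0.0911])]
notch_right [(0.74, [0.5367, 0.2694, 0.0904])]
wedge [(0.67, [0.4077, 0.3792, 0.0252]), (0.65, [0.5868, -0.0823, 0.0013]), (0.52, [0.5336, 0.3781, 0.1251])]
wedge_edge [(0.64, [0.5298, 0.3811, 0.1384]), (0.64, [0.399, 0.3713, 0.0232])]
side housing 2294 [534.7 325.3] [ 91.8 158.9] 3.0 0.08933550181951899
side guard 333 [527.8 384.7] [45.5 49.7] 3.3 0.1963495974257879
notch_left [(0.64, [0.5266, 0.3848, 0.0934])]
notch_right [(0.86, [0.5326, 0.2671, 0.088])]
wedge [(0.71, [0.4063, 0.3816, 0.0252]), (0.59, [0.5306, 0.381, 0.1286])]
wedge_edge [(0.74, [0.5311, 0.3833, 0.1435]), (0.43, [0.4365, 0.0734, -0.0014])]
t 6.17 pos [0.5305 0.381  0.2039] yaw 92.86 tilt [ 0.0001  0.0001 -1.    ]
shift [ 0.0059 -0.0015 -0.0002] turn [ 0.0001 -0.0001  0.0007] w 0.292 F [ 0.1 -0.5 -2.8]
```

View pics/wrist2.png

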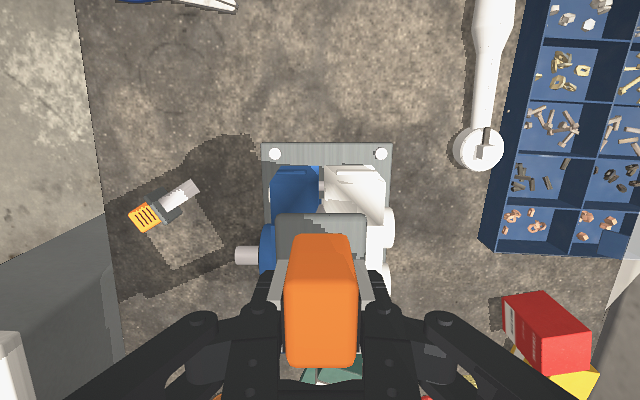

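The wrist view shows the guard at (322,240), with the seam between the blue and silver halves at (322,190) directly in line. The wedge is within about 1 mm of the left notch and the yaw matches (3 deg). Lowering the tip into the mouth.

Emit:
{"api": "jog_arm", "payload": {"motion": "10 -0.002 -0.001 0.04 0 0 0; 10 -0.002 -0.001 0.07 0 0 0; 10 -0.002 -0.001 0.09 0 0 0; 10 -0.002 -0.001 0.104 0 0 0; 10 -0.002 -0.001 0.104 0 0 0"}}

```text
time: 6.8
tool_pos: [0.5297, 0.3799, 0.151]
tool_rot: [-0.0, 0.689, 0.725, -0.001]
contact_force: [-0.4, -0.2, -5.4]
gripper_width: 0.299
grasp_force: 60.1
```

```bash
cat >> h.py <<'E'
def look(cams=("wrist","side")):
    for c in cams:
        f=grab_frame(c); np.savez("/tmp/%s_l.npz"%c,**f); P=cloud(f); I=f["color"].astype(int)
        top=(P[...,2]>.082)&(P[...,2]<.097)&(np.hypot(P[...,0]-.535,P[...,1]-.324)<.12)
        blue=top&(I[...,2]>I[...,0]+40)
        def rect(m,n):
            p=P[m]
            if len(p)<5: return
            r=cv2.minAreaRect((p[:,:2]*1000).astype(np.float32)); print(c,n,len(p),np.round(r[0],1),np.round(r[1],1),round(r[2],1),"z",round(np.median(p[:,2])*1000,1))
        s=state()["tool_pos"]
        rect(blue,"cover"); rect(top&~blue,"alu"); rect(top,"all")
        rect((abs(P[...,2]-s[2]+.007)<.005)&(np.hypot(P[...,0]-s[0],P[...,1]-s[1])<.05)&(I.max(-1)-I.min(-1)<40),"guard")
    S=[state() for _ in range(4)]
    print("t",S[-1]["time"],"tool",np.round(np.mean([s["tool_pos"] for s in S],0),4),"F",np.round(np.mean([s["contact_force"] for s in S],0),1),"T",np.round(S[-1]["ft_torque"],2))
E
python3 -c "
from h import *
look()
save('side3.png',cv2.resize(np.load('/tmp/side_l.npz')['color'][180:320,160:340],None,fx=4,fy=4,interpolation=cv2.INTER_CUBIC))"
```

```text
wrist cover 2654 [510.5 325.5] [ 37.3 152.6] 3.2 z 89.6
wrist alu 4140 [536.6 327.3] [ 91.6 151.6] 3.5 z 89.7
wrist all 6794 [536.6 327. ] [ 91.6 152.7] 3.4 z 89.6
wrist guard 2645 [528.6 395.5] [44.5 26.4] 4.4 z 143.7
side cover 1113 [509.5 324.3] [ 40.9 157.6] 3.4 z 89.3
side alu 1029 [534.3 325.4] [ 93.3 158.2] 3.3 z 89.3
side all 2142 [534.3 325.4] [ 93.3 158.3] 3.3 z 89.3
side guard 225 [526.8 385. ] [44.8 49.5] 3.0 z 144.1
t 6.9 tool [0.5302 0.3802 0.1523] F [-0.4 -0.5 -3.2] T [-0.01  0.19  0.04]
```

View pics/side3.png

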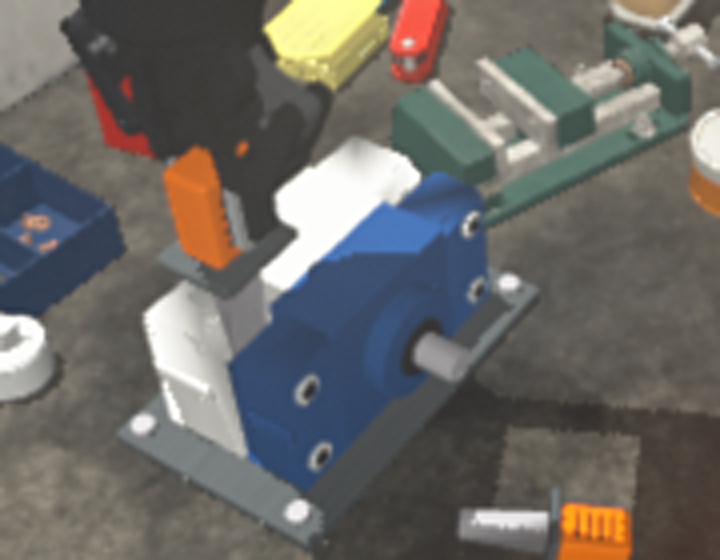

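The crop shows the blade inside the left notch at (240,310), centred between the halves. Pressing to about 36 mm depth.

Emit:
{"api": "jog_arm", "payload": {"motion": "10 0 -0.001 0.014 0 0 0; 10 0 -0.0015 0.024 0 0 0; 10 0 -0.003 0.034 0 0 0; 10 0 -0.0045 0.044 0 0 0; 10 0 -0.0045 0.044 0 0 0"}}

```text
time: 7.52
tool_pos: [0.5279, 0.3806, 0.1307]
tool_rot: [-0.0, 0.689, 0.725, 0.001]
contact_force: [-3.2, 1.2, 2.7]
gripper_width: 0.297
grasp_force: 60.8
```

```bash
python3 -c "
from h import *
look()"
```

```text
wrist cover 2653 [509.5 335.9] [ 38.5 131.7] 5.5 z 89.7
wrist alu 4430 [534.7 337.7] [ 94.3 130.6] 3.5 z 89.7
wrist all 7083 [534.7 337.6] [ 94.3 130.9] 3.5 z 89.7
wrist guard 2688 [526.8 396.8] [44.3 25.6] 4.6 z 123.5
side cover 1126 [508.2 323.8] [ 42.  157.4] 5.1 z 89.2
side alu 732 [532.9 325.1] [ 93.7 158.8] 3.2 z 89.2
side all 1858 [532.9 325.1] [ 93.7 158.8] 3.2 z 89.2
side guard 222 [525.7 384.8] [45.4 50.3] 2.8 z 123.1
t 7.625 tool [0.5279 0.3806 0.1307] F [-4.1  1.4  3.5] T [0.28 0.83 0.06]
```

Emit:
{"api": "jog_arm", "payload": {"motion": "10 0 0.001 -0.04 0 0 0; 10 0 0.004 -0.11 0 0 0; 10 -0.08 0.004 -0.12 0 0 0; 10 -0.17 0.004 -0.12 0 0 0; 10 -0.24 0.004 -0.12 0 0 0"}}

```text
time: 8.25
tool_pos: [0.5363, 0.2583, 0.1906]
tool_rot: [0.001, 0.689, 0.724, 0.0]
contact_force: [0.1, -0.4, -2.7]
gripper_width: 0.295
grasp_force: 60.5
```

```bash
python3 -c "
from h import *
look(('wrist','side','top'))"
```

```text
wrist cover 10041 [510.6 326.3] [ 40.2 143.3] 4.1 z 89.8
wrist alu 17495 [535.5 323. ] [ 94.3 153.6] 3.5 z 89.8
wrist all 27536 [535.5 323. ] [ 94.3 153.6] 3.5 z 89.8
wrist guard 2692 [535.5 273.8] [44.1 25.7] 3.0 z 183.3
side cover 1007 [508.5 326.2] [ 41.4 152.8] 4.7 z 89.2
side alu 1536 [535.3 324.2] [ 94.5 159.6] 4.8 z 89.3
side all 2543 [535.2 324.6] [ 94.5 160.5] 4.8 z 89.2
side guard 175 [532.9 258.7] [42.2 50.6] 1.2 z 182.3
top cover 574 [507.4 326.1] [128.3  46.8] 85.2 z 89.6
top alu 121 [518.9 325.6] [ 49.5 130.2] 2.0 z 88.7
top all 695 [511.8 325.8] [134.1  55.7] 85.2 z 89.5
t 8.4 tool [0.5364 0.2586 0.1904] F [ 0.1  0.1 -1.9] T [ 0.03 -0.04 -0.01]
```

Emit:
{"api": "jog_arm", "payload": {"motion": "10 0.006 -0.001 0.03 0 0 0; 10 0.006 -0.001 0.06 0 0 0; 10 0.006 -0.001 0.078 0 0 0; 10 0.006 -0.001 0.078 0 0 0; 10 0.006 -0.001 0.078 0 0 0"}}

```text
time: 9.02
tool_pos: [0.5349, 0.2633, 0.1509]
tool_rot: [-0.0, 0.689, 0.725, -0.0]
contact_force: [0.9, 0.4, -2.4]
gripper_width: 0.299
grasp_force: 60.3
```

```bash
python3 -c "
from h import *
look()"
```

```text
wrist cover 13006 [510.4 328.4] [ 40.4 129.3] 4.3 z 89.9
wrist alu 21736 [535.5 320.3] [ 94.4 148.7] 3.3 z 89.9
wrist all 34742 [535.5 320.4] [ 94.4 148.8] 3.3 z 89.9
wrist guard 2688 [534.  278.9] [44.  26.2] 3.1 z 143.6
side cover 1043 [508.4 326.9] [ 41.3 152.3] 4.2 z 89.3
side alu 1458 [534.9 325.4] [ 94.5 157.7] 4.7 z 89.3
side all 2501 [534.7 325.8] [ 94.5 158.8] 4.5 z 89.3
side guard 167 [532.4 268.3] [44.1 49.5] 1.9 z 143.0
t 9.125 tool [0.5351 0.2633 0.1512] F [ 0.2 -0.4 -2.6] T [-0.06  0.   -0.01]
```

Emit:
{"api": "jog_arm", "payload": {"motion": "10 0 0 0.015 0 0 0; 10 0 -0.0017 0.029 0 0 0; 10 0 -0.0034 0.043 0 0 0; 10 0 -0.005 0.058 0 0 0; 10 0 -0.0066 0.072 0 0 0"}}

```text
time: 9.75
tool_pos: [0.5322, 0.2631, 0.115]
tool_rot: [0.0, 0.689, 0.725, 0.001]
contact_force: [-0.9, -0.2, 5.7]
gripper_width: 0.294
grasp_force: 61.4
```

```bash
cat >> h.py <<'E'
def gaps(c="side"):
    "inner edge of the blue cover's top against the alu half's outer edge is hidden; use cover outer edge line"
    f=dict(np.load("/tmp/%s_l.npz"%c)); P=cloud(f); I=f["color"].astype(int)
    a=np.radians(3.0); o=np.array([.532,.3245]) 
    x=(P[...,0]-o[0])*np.cos(a)+(P[...,1]-o[1])*np.sin(a); y=-(P[...,0]-o[0])*np.sin(a)+(P[...,1]-o[1])*np.cos(a)
    top=(P[...,2]>.082)&(P[...,2]<.097)&(abs(x)<.07)&(abs(y)<.085)
    blue=top&(I[...,2]>I[...,0]+40); alu=top&~blue
    Y=np.arange(-.072,.073,.008); 
    for n,m,w in(("cover outer",blue,1),("cover inner",blue,99),("alu outer",alu,99)):
        e=[(yy*1000,np.percentile(x[m&(abs(y-yy)<.004)],w)*1000) for yy in Y if (m&(abs(y-yy)<.004)).sum()>5]
        print(c,n,[(round(p),round(q,1)) for p,q in e])
E
python3 -c "
from h import *
look(); gaps('side'); gaps('wrist')"
```

```text
wrist cover 17178 [507.8 325. ] [ 40.2 119. ] 1.3 z 89.9
wrist alu 28262 [534.7 315.9] [ 97.9 138.9] 1.9 z 89.9
wrist all 45440 [534.7 315.9] [ 97.9 138.9] 1.9 z 89.9
wrist guard 2698 [531.4 278.9] [44.2 25.5] 3.5 z 107.7
side cover 1097 [507.1 327.1] [ 47. 153.] 2.2 z 89.2
side alu 1316 [532.2 325.9] [ 98.2 156.9] 3.1 z 89.3
side all 2413 [532.6 325.9] [ 98.2 157.7] 2.4 z 89.3
side guard 161 [528.5 267.7] [43.2 49.1] 2.3 z 105.5
t 9.85 tool [0.532  0.2629 0.1138] F [ 2.6  0.8 -2.4] T [ 0.19 -0.54 -0.09]
side cover outer [(-72, np.float64(-48.9)), (-64, np.float64(-48.5)), (-56, np.float64(-48.8)), (-48, np.float64(-47.7)), (-40, np.float64(-47.7)), (-32, np.float64(-48.1)), (-24, np.float64(-47.9)), (-16, np.float64(-47.6)), (-8, np.float64(-47.5)), (0, np.float64(-46.2)), (8, np.float64(-46.1)), (16, np.float64(-46.9)), (24, np.float64(-46.6)), (32, np.float64(-45.9)), (40, np.float64(-45.6)), (48, np.float64(-45.0)), (56, np.float64(-44.7)), (64, np.float64(-44.7)), (72, np.float64(-43.8))]
side cover inner [(-72, np.float64(-21.7)), (-64, np.float64(-21.8)), (-56, np.float64(-20.
[... 1458 characters left out ...]
(-5.1)), (-8, np.float64(-4.6)), (0, np.float64(-4.5)), (8, np.float64(-4.0)), (16, np.float64(-4.0)), (24, np.float64(-3.9)), (32, np.float64(-3.4)), (40, np.float64(-3.4)), (48, np.float64(-5.7)), (56, np.float64(-5.2)), (64, np.float64(-5.1))]
wrist alu outer [(-72, np.float64(49.5)), (-64, np.float64(49.4)), (-56, np.float64(49.4)), (-48, np.float64(49.5)), (-40, np.float64(49.8)), (-32, np.float64(49.5)), (-24, np.float64(49.5)), (-16, np.float64(49.6)), (-8, np.float64(49.4)), (0, np.float64(49.5)), (8, np.float64(49.4)), (16, np.float64(49.4)), (24, np.float64(49.4)), (32, np.float64(49.4)), (40, np.float64(49.5)), (48, np.float64(48.9)), (56, np.float64(49.1)), (64, np.float64(6.0))]
```

Emit:
{"api": "jog_arm", "payload": {"motion": "10 0 0.002 -0.05 0 0 0; 10 0 0.006 -0.14 0 0 0; 10 0.08 0.006 -0.145 0 0 0; 10 0.17 0.006 -0.14 0 0 0; 10 0.236 0.006 -0.14 0 0 0"}}

```text
time: 10.48
tool_pos: [0.5276, 0.3818, 0.1822]
tool_rot: [-0.001, 0.689, 0.725, -0.002]
contact_force: [0.4, -0.0, -2.8]
gripper_width: 0.297
grasp_force: 61.2
```

```bash
python3 -c "
from h import *
look(); gaps('wrist')" | sed 's/np.float64(\([^)]*\))/\1/g'
```

```text
wrist cover 2066 [505.9 323.9] [ 37.3 156.8] 0.8 z 89.6
wrist alu 3377 [535.4 324.6] [ 93.7 156.8] 3.2 z 89.7
wrist all 5443 [535.2 325.2] [ 93.8 157.7] 3.0 z 89.7
wrist guard 2683 [526.8 397.4] [44.1 25.4] 2.8 z 174.9
side cover 1098 [507.4 324.9] [ 47.3 157.2] 1.2 z 89.2
side alu 1270 [531.9 325.3] [ 98.6 157.9] 2.8 z 89.2
side all 2368 [532.3 325.4] [ 98.5 158.6] 2.2 z 89.2
side guard 244 [524.1 390.6] [45.1 48.4] 3.7 z 174.4
t 10.575 tool [0.5272 0.3832 0.1822] F [ 0.2 -0.8 -1.7] T [-0.01  0.05  0.02]
wrist cover outer [(-72, -36.2), (-64, -35.9), (16, -43.6), (24, -43.1), (32, -43.4), (40, -43.3), (48, -42.6), (56, -42.0), (64, -41.5), (72, -41.1)]
wrist cover inner [(-72, -27.9), (-64, -31.7), (16, -36.5), (24, -36.0), (32, -36.0), (40, -36.2), (48, -36.0), (56, -5.9), (64, -5.1), (72, -5.0)]
wrist alu outer [(-72, 33.0), (-64, 31.8), (0, 50.1), (8, 49.9), (16, 49.9), (24, 49.8), (32, 49.6), (40, 49.8), (48, 49.7), (56, 49.5), (64, 49.3), (72, 49.1)]
```

Emit:
{"api": "jog_arm", "payload": {"motion": "10 0 0 0.03 0 0 0; 10 0 0 0.055 0 0 0; 10 0 0 0.07 0 0 0; 10 0 -0.001 0.085 0 0 0; 10 0 -0.002 0.095 0 0 0"}}

```text
time: 11.2
tool_pos: [0.528, 0.3806, 0.1369]
tool_rot: [-0.0, 0.689, 0.724, -0.0]
contact_force: [-0.1, -0.0, -2.6]
gripper_width: 0.297
grasp_force: 61.0
```

Emit:
{"api": "jog_arm", "payload": {"motion": "10 0 -0.001 0.01 0 0 0; 10 0 -0.002 0.02 0 0 0; 10 0 -0.003 0.032 0 0 0; 10 0 -0.0045 0.044 0 0 0; 10 0 -0.005 0.046 0 0 0"}}

```text
time: 11.82
tool_pos: [0.5258, 0.3811, 0.1143]
tool_rot: [0.0, 0.689, 0.725, 0.001]
contact_force: [0.2, 0.1, 3.4]
gripper_width: 0.298
grasp_force: 61.7
```

```bash
python3 -c "
from h import *
look(); gaps('wrist')" | sed 's/np.float64(\([^)]*\))/\1/g'
```

```text
wrist cover 2868 [500.3 346.5] [ 29.5 113.2] 15.0 z 89.7
wrist alu 4852 [535.1 345.6] [ 97.8 112.3] 6.8 z 89.7
wrist all 7720 [532.3 346.2] [ 97.9 114.5] 3.5 z 89.7
wrist guard 2687 [525.  396.7] [44.2 25.6] 3.3 z 107.1
side cover 1111 [506.2 324.3] [ 47.2 157.4] 2.8 z 89.2
side alu 555 [531.5 324.9] [ 99.4 158. ] 3.4 z 89.0
side all 1666 [530.8 325.1] [ 99.5 158.1] 2.8 z 89.1
side guard 214 [522.8 385.9] [44.9 49.6] 2.6 z 106.3
t 11.925 tool [0.5257 0.3811 0.1143] F [-0.2  1.3  1.8] T [ 0.21 -0.08  0.01]
wrist cover outer [(-32, -12.3), (-24, -28.0), (-16, -27.9), (-8, -27.9), (32, -46.3), (40, -46.1), (48, -46.0), (56, -46.0), (64, -45.7), (72, -45.8)]
wrist cover inner [(-32, -6.8), (-24, -6.8), (-16, -6.8), (-8, -23.6), (32, -40.8), (40, -38.0), (48, -28.3), (56, -27.9), (64, -27.9), (72, -27.5)]
wrist alu outer [(-32, 5.2), (-24, 21.1), (-16, 21.0), (-8, 21.2), (16, 50.4), (24, 49.9), (32, 49.8), (40, 49.7), (48, 49.6), (56, 49.6), (64, 49.5), (72, 49.3)]
```

Emit:
{"api": "jog_arm", "payload": {"motion": "10 0 -0.001 0.004 0 0 0; 10 0 -0.002 0.008 0 0 0; 10 0 -0.003 0.012 0 0 0; 10 0 -0.0035 0.012 0 0 0; 10 0 -0.0035 0.012 0 0 0"}}

```text
time: 12.55
tool_pos: [0.5248, 0.3807, 0.1082]
tool_rot: [0.001, 0.689, 0.724, 0.001]
contact_force: [6.0, 1.4, 0.3]
gripper_width: 0.299
grasp_force: 61.3
```

```bash
python3 -c "
from h import *
look(); gaps('wrist')" | sed 's/np.float64(\([^)]*\))/\1/g'
```

```text
wrist cover 3099 [499.3 348.8] [ 29.9 107.9] 15.5 z 89.7
wrist alu 5261 [530.7 354.8] [100.1 108.2] 2.8 z 89.8
wrist all 8360 [530.7 354.7] [100.1 108.4] 2.8 z 89.7
wrist guard 2680 [524.1 396.2] [44.2 25.9] 2.9 z 100.9
side cover 1076 [502.5 324.6] [ 42.3 157.9] 4.1 z 89.1
side alu 532 [529.3 328.1] [101.1 163.4] 2.5 z 89.0
side all 1608 [529.3 328.1] [101.1 163.4] 2.5 z 89.1
side guard 206 [521.7 385.2] [43.6 50. ] 3.4 z 100.2
t 12.65 tool [0.5248 0.3807 0.1082] F [4.3 1.2 0. ] T [ 0.18 -1.09 -0.05]
wrist cover outer [(-24, -21.4), (-16, -28.0), (-8, -27.8), (0, -27.6), (32, -47.4), (40, -47.6), (48, -47.5), (56, -47.1), (64, -47.5), (72, -47.6)]
wrist cover inner [(-24, -7.1), (-16, -7.1), (-8, -10.7), (0, -24.7), (32, -41.9), (40, -38.8), (48, -30.6), (56, -27.8), (64, -27.8), (72, -27.6)]
wrist alu outer [(-24, 15.1), (-16, 19.2), (-8, 19.5), (0, 18.8), (24, 49.9), (32, 49.8), (40, 49.8), (48, 49.6), (56, 49.5), (64, 49.4), (72, 49.4)]
```

Emit:
{"api": "jog_arm", "payload": {"motion": "10 0 0.002 -0.05 0 0 0; 10 0 0.006 -0.15 0 0 0; 10 -0.08 0.006 -0.155 0 0 0; 10 -0.17 0.006 -0.15 0 0 0; 10 -0.24 0.006 -0.15 0 0 0"}}

```text
time: 13.28
tool_pos: [0.5305, 0.259, 0.1805]
tool_rot: [-0.002, 0.689, 0.724, -0.003]
contact_force: [0.3, 0.0, -3.2]
gripper_width: 0.298
grasp_force: 61.5
```

```bash
python3 -c "
from h import *
look(); gaps('wrist')" | sed 's/np.float64(\([^)]*\))/\1/g'
```

```text
wrist cover 10383 [504.  327.3] [ 40.1 137.4] 4.0 z 89.9
wrist alu 18884 [532.3 322.1] [100.5 152.1] 3.2 z 89.8
wrist all 29267 [532.3 322.1] [100.5 152.1] 3.2 z 89.8
wrist guard 2687 [529.5 274.6] [44.1 25.7] 2.5 z 173.1
side cover 1052 [502.2 326.2] [ 42.7 152.4] 3.6 z 89.3
side alu 1568 [532.  324.4] [100.5 159.6] 3.6 z 89.2
side all 2620 [531.6 324.4] [101.3 159.6] 3.6 z 89.2
side guard 175 [527.2 260.2] [43.  50.3] 2.0 z 172.1
t 13.375 tool [0.5309 0.2577 0.1805] F [ 0.1  0.5 -3.3] T [0.08 0.02 0.03]
wrist cover outer [(-64, -18.7), (-56, -46.4), (-48, -46.3), (-40, -46.3), (-32, -46.5), (-24, -46.7), (-16, -47.0), (-8, -47.2), (0, -47.2), (8, -47.4), (16, -47.5), (24, -47.7), (32, -47.6), (40, -47.8), (48, -35.6), (56, -48.1), (64, -48.4), (72, -48.3)]
wrist cover inner [(-64, -9.8), (-56, -40.0), (-48, -22.2), (-40, -7.3), (-32, -7.2), (-24, -7.2), (-16, -7.8), (-8, -7.8), (0, -7.7), (8, -8.3), (16, -8.3), (24, -8.2), (32, -8.2), (40, -8.8), (48, -11.4), (56, -11.9), (64, -11.9), (72, -11.8)]
wrist alu outer [(-72, 49.7), (-64, 49.3), (-56, 49.0), (-48, 49.0), (-40, 49.7), (-32, 49.5), (-24, 49.6), (-16, 49.4), (-8, 49.4), (0, 49.5), (8, 49.5), (16, 49.5), (24, 49.5), (32, 49.5), (40, 49.4), (48, 49.2), (56, 49.1), (64, 49.2), (72, 48.9)]
```

Emit:
{"api": "jog_arm", "payload": {"motion": "10 0.004 0.004 0.02 0 0 0; 10 0.004 0.004 0.05 0 0 0; 10 0.004 0.004 0.075 0 0 0; 10 0.004 0.003 0.09 0 0 0; 10 0.004 0.002 0.105 0 0 0"}}

```text
time: 14.0
tool_pos: [0.5334, 0.2634, 0.1301]
tool_rot: [-0.0, 0.689, 0.725, -0.0]
contact_force: [0.3, -0.2, -4.1]
gripper_width: 0.297
grasp_force: 61.4
```

Emit:
{"api": "jog_arm", "payload": {"motion": "10 0 -0.001 0.012 0 0 0; 10 0 -0.002 0.022 0 0 0; 10 0 -0.003 0.032 0 0 0; 10 0 -0.0045 0.038 0 0 0; 10 0 -0.0045 0.038 0 0 0"}}

```text
time: 14.62
tool_pos: [0.5318, 0.2631, 0.1121]
tool_rot: [0.0, 0.689, 0.725, 0.001]
contact_force: [1.1, 0.3, -3.4]
gripper_width: 0.298
grasp_force: 61.5
```

```bash
python3 -c "
from h import *
look(); gaps('wrist')" | sed 's/np.float64(\([^)]*\))/\1/g'
```

```text
wrist cover 17684 [504.3 322.9] [ 40.3 119.2] 4.0 z 89.9
wrist alu 29049 [533.6 315.2] [ 99.1 138.6] 3.2 z 89.9
wrist all 46733 [533.6 315.2] [ 99.1 138.6] 3.2 z 89.9
wrist guard 2688 [530.9 278.5] [44.1 25.9] 2.8 z 104.9
side cover 1085 [502.  325.6] [ 42.6 153.6] 4.5 z 89.2
side alu 1341 [532.  325.4] [101.4 157.2] 4.9 z 89.2
side all 2426 [531.6 325.6] [101.6 158.3] 4.5 z 89.2
side guard 164 [528.1 267.7] [42.  49.6] 3.3 z 104.0
t 14.725 tool [0.5318 0.263  0.1121] F [ 0.4  0.6 -2.6] T [ 0.02 -0.27  0.04]
wrist cover outer [(-56, -46.5), (-48, -46.4), (-40, -46.6), (-32, -46.7), (-24, -46.7), (-16, -47.0), (-8, -47.1), (0, -47.3), (8, -47.4), (16, -47.5), (24, -47.6), (32, -47.7), (40, -47.9), (48, -35.6), (56, -48.1)]
wrist cover inner [(-56, -39.4), (-48, -28.6), (-40, -9.2), (-32, -7.2), (-24, -7.5), (-16, -7.5), (-8, -7.8), (0, -7.8), (8, -8.1), (16, -8.1), (24, -8.3), (32, -8.4), (40, -8.6), (48, -11.5), (56, -11.4)]
wrist alu outer [(-72, 49.8), (-64, 49.3), (-56, 49.4), (-48, 49.3), (-40, 49.6), (-32, 49.4), (-24, 49.6), (-16, 49.4), (-8, 49.6), (0, 49.4), (8, 49.5), (16, 49.4), (24, 49.4), (32, 49.5), (40, 49.5), (48, 49.0), (56, 49.2)]
```

Emit:
{"api": "jog_arm", "payload": {"motion": "10 0 -0.001 0.004 0 0 0; 10 0 -0.003 0.008 0 0 0; 10 0 -0.005 0.008 0 0 0; 10 0 -0.006 0.008 0 0 0; 10 0 -0.006 0.008 0 0 0"}}

```text
time: 15.35
tool_pos: [0.5305, 0.2632, 0.1088]
tool_rot: [0.002, 0.689, 0.724, 0.003]
contact_force: [7.0, 0.9, -0.7]
gripper_width: 0.298
grasp_force: 61.5
```

```bash
python3 -c "
from h import *
look(('wrist',)); gaps('wrist')" | sed 's/np.float64(\([^)]*\))/\1/g'
```

```text
wrist cover 18239 [503.6 322.7] [ 40.4 119.2] 3.4 z 89.9
wrist alu 30019 [533.  314.9] [ 99.9 138. ] 2.8 z 89.9
wrist all 48258 [533.  314.9] [ 99.9 138. ] 2.8 z 89.9
wrist guard 2690 [529.8 278.5] [44.2 26.1] 3.0 z 101.5
t 15.4 tool [0.5305 0.2632 0.1088] F [ 7.5  0.4 -0.9] T [ 0.19 -1.33 -0.01]
wrist cover outer [(-56, -48.0), (-48, -47.7), (-40, -47.7), (-32, -47.7), (-24, -47.7), (-16, -47.8), (-8, -47.9), (0, -47.9), (8, -48.0), (16, -48.0), (24, -48.2), (32, -48.0), (40, -48.0), (48, -35.5), (56, -48.2)]
wrist cover inner [(-56, -40.1), (-48, -32.5), (-40, -27.8), (-32, -8.3), (-24, -8.3), (-16, -8.6), (-8, -8.5), (0, -8.5), (8, -8.4), (16, -8.7), (24, -8.8), (32, -8.6), (40, -8.9), (48, -11.2), (56, -11.5)]
wrist alu outer [(-72, 49.7), (-64, 49.4), (-56, 49.3), (-48, 49.2), (-40, 49.7), (-32, 49.5), (-24, 49.6), (-16, 49.6), (-8, 49.5), (0, 49.6), (8, 49.5), (16, 49.4), (24, 49.5), (32, 49.4), (40, 49.4), (48, 49.0), (56, 49.1)]
```

Both ends read about 7.3–7.8 mm open. Withdrawing and carrying the wedge back.

Emit:
{"api": "jog_arm", "payload": {"motion": "10 0 0.003 -0.04 0 0 0; 10 0 0.005 -0.11 0 0 0; 10 0 0.005 -0.18 0 0 0; 10 0 0.005 -0.2 0 0 0; 10 0 0.005 -0.2 0 0 0"}}

```text
time: 16.02
tool_pos: [0.5304, 0.2629, 0.2073]
tool_rot: [-0.0, 0.689, 0.725, -0.0]
contact_force: [-0.4, -0.2, -2.9]
gripper_width: 0.297
grasp_force: 61.5
```

```bash
python3 -c "
from h import *
look(('wrist',)); gaps('wrist')
plan([.446,-.0982,.206],114.4)" | sed 's/np.float64(\([^)]*\))/\1/g'
```

```text
wrist cover 8999 [502.9 327.8] [ 40.1 146.6] 2.8 z 89.9
wrist alu 15807 [531.9 324.6] [100.9 156.2] 3.0 z 89.8
wrist all 24806 [531.9 324.6] [100.9 156.3] 2.9 z 89.8
wrist guard 2697 [529.5 278.6] [44.2 25.6] 2.6 z 200.1
t 16.075 tool [0.5298 0.2627 0.2061] F [-0.3  0.4 -3.8] T [ 0.02 -0.02 -0.02]
wrist cover outer [(-64, -47.9), (-56, -48.6), (-48, -48.4), (-40, -48.0), (-32, -48.4), (-24, -48.2), (-16, -48.4), (-8, -48.7), (0, -48.3), (8, -48.5), (16, -48.2), (24, -48.5), (32, -48.2), (40, -48.3), (48, -47.9), (56, -47.9), (64, -48.2), (72, -48.3)]
wrist cover inner [(-64, -12.0), (-56, -14.8), (-48, -32.5), (-40, -9.2), (-32, -9.2), (-24, -9.1), (-16, -9.1), (-8, -9.0), (0, -8.9), (8, -8.9), (16, -8.8), (24, -8.8), (32, -8.8), (40, -8.8), (48, -11.6), (56, -11.5), (64, -11.4), (72, -12.0)]
wrist alu outer [(-72, 49.5), (-64, 49.4), (-56, 49.1), (-48, 48.9), (-40, 49.6), (-32, 49.5), (-24, 49.5), (-16, 49.6), (-8, 49.4), (0, 49.5), (8, 49.4), (16, 49.3), (24, 49.6), (32, 49.5), (40, 49.3), (48, 49.3), (56, 49.1), (64, 49.1), (72, 49.2)]
t 16.07 pos [0.5298 0.2627 0.2061] yaw 92.87 tilt [-2.8e-03 -8.0e-04 -1.0e+00]
shift [-0.7125 -0.2035  0.0012] turn [-2.000e-03  1.000e-04 -2.506e-01] w 0.296 F [-0.3  0.4 -3.8]
```

Emit:
{"api": "jog_arm", "payload": {"motion": "10 -0.1 -0.028 0 0 0 -0.035; 10 -0.2 -0.057 0 0 0 -0.07; 10 -0.3 -0.086 0 0 0 -0.11; 10 -0.4 -0.114 0 0 0 -0.14; 10 -0.5 -0.143 0 0 0 -0.18"}}

```text
time: 16.7
tool_pos: [0.47, 0.0084, 0.2052]
tool_rot: [-0.002, 0.585, 0.811, -0.001]
contact_force: [1.0, -0.2, -3.1]
gripper_width: 0.297
grasp_force: 61.4
```

```bash
python3 -c "
from h import *
plan([.446,-.0982,.206],114.4)"
```

```text
t 16.7 pos [0.47   0.0084 0.2052] yaw 108.46 tilt [-4.e-03  5.e-04 -1.e+00]
shift [-0.1871 -0.1131 -0.0015] turn [-0.0023 -0.0013 -0.0691] w 0.297 F [ 1.  -0.2 -3.1]
```

Emit:
{"api": "jog_arm", "payload": {"motion": "10 -0.08 -0.045 0 0 0 -0.03; 10 -0.15 -0.09 0 0 0 -0.069; 10 -0.187 -0.113 0 0 0 -0.069; 10 -0.187 -0.113 0 0 0 -0.069; 10 -0.187 -0.113 0 0 0 -0.069"}}

```text
time: 17.32
tool_pos: [0.4471, -0.0961, 0.2064]
tool_rot: [-0.001, 0.543, 0.84, 0.0]
contact_force: [0.3, -0.2, -2.6]
gripper_width: 0.297
grasp_force: 61.4
```

```bash
cat > st.py <<'E'
from h import *
for c in("wrist","side"):
    f=grab_frame(c); np.savez("/tmp/%s_s.npz"%c,**f); P=cloud(f); I=f["color"].astype(int); s=state()["tool_pos"]
    def rect(m,n):
        p=P[m&(np.hypot(P[...,0]-.446,P[...,1]+.095)<.075)]
        if len(p)>5:
            r=cv2.minAreaRect((p[:,:2]*1000).astype(np.float32)); print(c,n,len(p),np.round(r[0],1),np.round(r[1],1),round(r[2],1),"z",round(np.median(p[:,2])*1000,1))
    rect((P[...,2]>.06)&(P[...,2]<.074)&(I[...,0]>I[...,2]+20),"block")
    g=(I.max(-1)-I.min(-1)<40)&(abs(P[...,2]-s[2]+.007)<.006)
    rect(g,"guard")
    print(c,"stand",[(round(d["p"],2),np.round(d["at"],4).tolist()) for d in place_of(c,"stand")][:1],"wedge",[(round(d["p"],2),np.round(d["at"],4).tolist()) for d in place_of(c,"wedge")][:2])
plan([.446,-.0982,.0848],114.4)
E
python3 st.py; python3 -c "
from h import *
a,b=[np.load('/tmp/%s_s.npz'%c)['color'] for c in('wrist','side')]
save('st1.png',np.hstack([cv2.resize(a[100:400,170:470],(400,400)),cv2.resize(b[120:220,330:430],(400,400),interpolation=cv2.INTER_CUBIC)]))"
```

```text
wrist block 4562 [439.9 -81.6] [70.2 55.6] 24.3 z 69.8
wrist guard 2690 [440.7 -81.8] [44.1 25.7] 24.0 z 199.2
wrist stand [(0.77, [0.4445, -0.0933, -0.0016])] wedge [(0.75, [0.4485, -0.0915, 0.1255])]
side block 479 [443.9 -93.3] [69.8 88.2] 24.6 z 69.0
side guard 100 [443. -88.] [43.8 45.7] 25.3 z 198.8
side stand [(0.77, [0.4423, -0.0948, 0.0007])] wedge [(0.86, [0.4081, 0.3809, 0.0246]), (0.8, [0.4461, -0.095, 0.1326])]
t 17.62 pos [ 0.4478 -0.0962  0.2077] yaw 114.33 tilt [-1.e-04  1.e-04 -1.e+00]
shift [-0.0021 -0.0049  0.2459] turn [-0.     -0.0001 -0.0008] w 0.3 F [ 1.   0.4 -2.4]
```

View pics/st1.png

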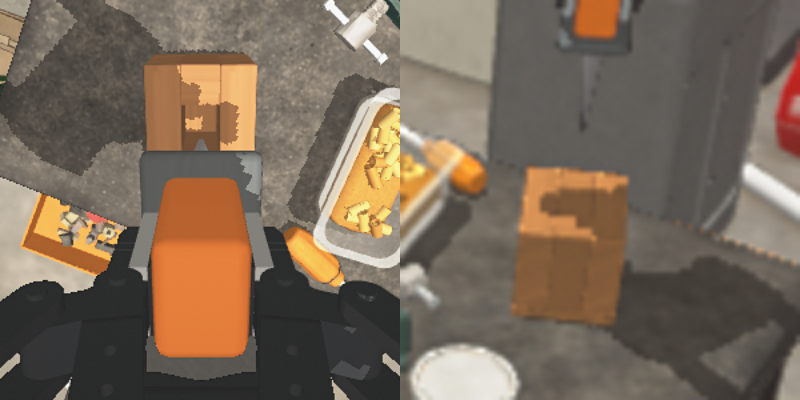

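The crop shows the blade tip over the slot mouth at (200,145) in the wrist half, with guard and block parallel. About 2 mm correction along tool x, then lowering.

Emit:
{"api": "jog_arm", "payload": {"motion": "10 -0.005 0 0.06 0 0 0; 10 -0.005 0 0.12 0 0 0; 10 -0.005 0 0.18 0 0 0; 10 -0.005 0 0.22 0 0 0; 10 -0.005 0 0.237 0 0 0"}}

```text
time: 18.25
tool_pos: [0.448, -0.0985, 0.088]
tool_rot: [-0.001, 0.542, 0.84, -0.0]
contact_force: [0.5, 0.5, -2.3]
gripper_width: 0.298
grasp_force: 61.5
```

```bash
python3 st.py
```

```text
wrist block 8964 [441.4 -84.6] [70.6 62.4] 24.7 z 69.8
wrist guard 2674 [441.2 -83.9] [44.4 25.4] 26.4 z 80.7
wrist stand [(0.9, [0.4455, -0.0938, -0.0042])] wedge [(0.98, [0.4465, -0.0932, 0.0068]), (0.64, [0.5863, -0.0842, -0.0005])]
side block 329 [444.2 -92.5] [69.3 88.1] 25.8 z 68.9
side guard 83 [444.1 -89.8] [42.5 40.9] 24.9 z 81.5
side stand [(0.66, [0.4447, -0.0942, 0.0004])] wedge [(0.82, [0.4449, -0.0964, 0.0167]), (0.79, [0.4049, 0.3826, 0.0239])]
t 18.55 pos [ 0.4496 -0.0994  0.0906] yaw 114.27 tilt [ 2.1e-03 -8.0e-04 -1.0e+00]
shift [ 0.0052 -0.0056  0.0116] turn [ 0.0011  0.0011 -0.0015] w 0.298 F [ 0.  -0.5 -3.2]
```

Emit:
{"api": "jog_arm", "payload": {"motion": "10 0 0 0.003 0 0 0; 10 0 0 0.006 0 0 0; 10 0 0 0.006 0 0 0; 10 0 0 0.006 0 0 0; 10 0 0 0.006 0 0 0"}}

```text
time: 19.18
tool_pos: [0.4487, -0.0991, 0.0863]
tool_rot: [-0.0, 0.543, 0.84, -0.0]
contact_force: [-0.2, -1.1, -3.5]
gripper_width: 0.296
grasp_force: 61.5
```

Emit:
{"api": "jog_arm", "payload": {"motion": "100 0 0 0 0 0 0; 100 0 0 0 0 0 0; 100 0 0 0 0 0 0; 100 0 0 0 0 0 0; 100 0 0 0 0 0 0"}}

```text
time: 19.8
tool_pos: [0.4487, -0.0991, 0.0863]
tool_rot: [0.0, 0.543, 0.84, 0.0]
contact_force: [0.3, 0.2, 0.1]
gripper_width: 0.999
grasp_force: 0.0
```

Emit:
{"api": "jog_arm", "payload": {"motion": "100 0 0 -0.02 0 0 0; 100 0 0 -0.06 0 0 0; 100 0 0 -0.14 0 0 0; 100 0 0 -0.22 0 0 0; 100 0 0 -0.28 0 0 0"}}

```text
time: 20.42
tool_pos: [0.4492, -0.0993, 0.2293]
tool_rot: [0.001, 0.543, 0.84, 0.0]
contact_force: [-0.7, 0.0, 0.6]
gripper_width: 1.001
grasp_force: 0.0
```

Run:
```python
from h import *
f=grab_frame("wrist"); P=cloud(f); I=f["color"].astype(int); save("end.png",f["color"])
def rect(m,n):
    p=P[m&(np.hypot(P[...,0]-.446,P[...,1]+.095)<.075)]; r=cv2.minAreaRect((p[:,:2]*1000).astype(np.float32)); print(n,np.round(r[0],1),np.round(r[1],1),round(r[2],1),"z",round(np.median(p[:,2])*1000,1))
z=P[...,2]
rect((z>.118)&(z<.14),"handle"); rect((z>.06)&(z<.074),"block"); rect((z>.075)&(z<.085)&(I.max(-1)-I.min(-1)<40),"guard")
f=grab_frame("side"); np.savez("/tmp/side_l.npz",**f); gaps("side"); print(state()["time"],state()["contact_force"])
for t in("food_tub","grease_tin"): print(t,[np.round(d["at"],3) for d in place_of("side",t)][:1])
```

```text
handle [447.6 -96.3] [25.5 36.4] 23.5 z 127.5
block [445.8 -94.6] [70.1 84.1] 24.6 z 69.8
guard [447.4 -95.9] [43.5 49.1] 24.4 z 77.6
side cover outer [(-72, np.float64(-51.4)), (-64, np.float64(-51.5)), (-56, np.float64(-51.0)), (-48, np.float64(-50.7)), (-40, np.float64(-51.2)), (-32, np.float64(-51.1)), (-24, np.float64(-51.1)), (-16, np.float64(-50.9)), (-8, np.float64(-51.8)), (0, np.float64(-50.8)), (8, np.float64(-50.2)), (16, np.float64(-50.9)), (24, np.float64(-50.6)), (32, np.float64(-51.6)), (40, np.float64(-51.0)), (48, np.float64(-51.2)), (56, np.float64(-50.7)), (64, np.float64(-50.7)), (72, np.float64(-50.3))]
side cover inner [(-72, np.float64(-16.2)), (-64, np.float64(-17.3)), (-56, np.float64(-17.2)), (-48, np.float64(-19.7)), (-40, np.float64(-11.5)), (-32, np.float64(-12.2)), (-24, np.float64(-11.3)), (-16, np.float64(-10.5)), (-8, np.float64(-10.5)), (0, np.float64(-11.8)), (8, np.float64(-12.2)), (16, np.float64(-11.6)), (24, np.float64(-10.0)), (32, np.float64(-10.6)), (40, np.float64(-10.7)), (48, np.float64(-11.7)), (56, np.float64(-17.8)), (64, np.float64(-18.0)), (72, np.float64(-19.2))]
side alu outer [(-72, np.float64(41.6)), (-64, np.float64(46.2)), (-56, np.float64(43.0)), (-48, np.float64(43.9)), (-40, np.float64(47.8)), (-32, np.float64(48.0)), (-24, np.float64(46.1)), (-16, np.float64(49.2)), (-8, np.float64(48.1)), (0, np.float64(47.8)), (8, np.float64(48.2)), (16, np.float64(46.7)), (24, np.float64(47.4)), (32, np.float64(47.4)), (40, np.float64(48.0)), (48, np.float64(45.2)), (56, np.float64(44.2)), (64, np.float64(45.1)), (72, np.float64(45.3))]
20.525 [-0.82754028 -0.37464046  0.18202299]
food_tub [array([ 0.586, -0.077,  0.004])]
grease_tin [array([ 0.435,  0.077, -0.002])]
```

View pics/end.png

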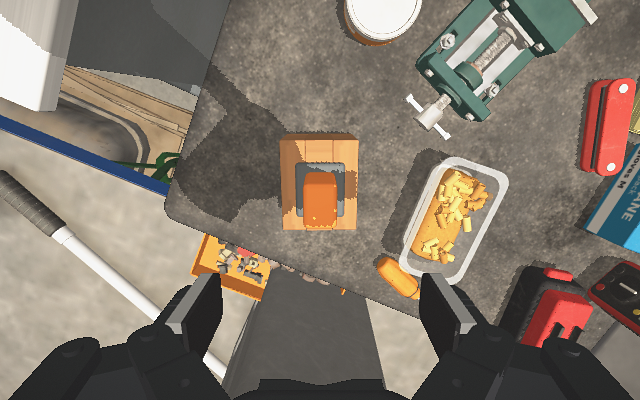

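The wedge stands seated at (320,200): guard top at 77.6 mm and 2 mm from the stand's axis. The tub and tin have not moved, and the gripper is clear. Handing in.

```bash
python3 -c "
from plant import job_done
print(job_done())"
```

```text
the job is handed in; nothing more can be done
None
```

I handed the job in at about 20.5 s of the 61 s: the blue cover stands about 8 mm off at both ends by camera measurement, the wedge is back in its stand, seated on its guard, and the tub and tin are where they were; no verdict came back.

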